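Shift the drawer selector through its H-gate

ROBOT

A 6-joint arm with a two-finger parallel gripper is mounted at the origin on the work surface. World frame = base frame: x ahead of the robot, y to its left, z up, the work surface at z = 0. Lengths are in m, angles in rad, forces in N, time in s.
With the tool pointing down it reaches from about 0.25 to 0.8 m from the base axis. Payload 8.5 kg.
Tool frame: the origin (TCP) lies midway between the tips of the shut fingers; the grasp point (between the pads) lies 19 mm behind it (grip_point_offset is the distance from the TCP to the grasp point, in m); z points along the fingers, y is the direction in which the jaws open and shut (so a half turn about z gives the same grasp; the last joint's range is limited). The gripper opens to 85 mm and grips with 20 to 120 N. Pads are 22 mm wide; open, the fingers measure 114 mm over their backs; the gripper's body (76 mm by 85 mm) begins 54 mm behind the grasp point. The pads swing forward as they close: fully open they stand 13 mm farther back than shut.
Start: joints at [-1.21, 0.238, -0.013, 1.319, 0, 1.571], TCP at [0.185, -0.491, 0.231] pointing down, gripper open.
Joint ranges: [-2.66, 2.66], [-1.03, 1.9], [-1.14, 1.46], [-1.82, 2.27], [-1.45, 1.34], [-3.14, 3.14]. Speed limits (rad/s): [2.22, 2.22, 2.79, 3.14, 3.14, 3.14].

INTERFACE

Orientations are given as [roll, pitch, yaw] about the fixed x, y, z axes, in that order (R = Rz(yaw) Ry(pitch) Rx(roll)).
In Python, from cell import * gives the robot as it stands.
- The arm moves only by the shell command python3 -m jog 'ROWS' [FORCE]. ROWS is text: rows parted by semicolons, each of 7 numbers parted by spaces: the shift along the world's x, y, z each as a share of 0.4 m, from -1 to 1, then the turn, a rotation vector about the world's x, y, z each as a share of pi/2 rad, from -1 to 1, then the closure, from 0 (fully open) to 1 (shut). In form: dx dy dz ax ay az claw; .... A call has 1 to 12 rows; each row is the pose to reach, as a shift and turn from the pose commanded when the call began; what a row does not reach only later rows make up. A row lasts 1/12 s, in which the tool goes at most 41.7 mm and 7.16 degrees, less where a joint would pass 70% of its speed; a pose out of reach is approached as far as the arm can. A call with a number of a shift or a turn outside -1 to 1 is refused whole. A call with a gripper value outside its range is refused whole. The fingers move at their own pace and stop on an object; FORCE is the grip in N (left out, the last holds). Time passes only in rows, so rows that repeat a pose let the fingers close. It gives the time, the measured TCP pose, the force and the opening at its end, in the units of the state.
- sense(): the state, without advancing time (a new reading comes with each control period).
- read_camera(name): name is "scene" or "top" or "wrist"; returns a dict with "pixels" (400x640x3 uint8, red, green, blue), "range_z" (400x640 float32, m along the optical axis (not along the pixel's ray), 0 where there is no reading), "fovy" (degrees; the focal length in pixels is half the picture's height over the tangent of half this angle, whatever the lens; pixels are square), "cx", "cy" (the principal point, pixels), "xyz" and "rotation" of the camera in the world; the wrist camera has in their place "mount" (4x4, takes a point from camera to tool coordinates, whose origin is the TCP and whose axes are the flange's). Camera axes: x right, y down, z forward; pixel columns grow to the right and rows downward; lengths in m; the calibration is good to about 2 mm. A picture is of the moment at which its call begins: read the wrist's pose just before it.
- finish_job(): hands the job in, once; it reports no verdict.
The state is a dict: "t": time; "joint_positions": joint angles; "qvel": joint speeds; "tau": joint torques, N m; "position": TCP position; "eef_rot": TCP orientation; "force": force on the tool from outside, world axes, zero at the start; "moment": the same for the moment, N m; "width": opening from 0.0 (shut) to 1.0 (fully open).
Only numpy, scipy, OpenCV 4.12 (cv2) and the standard library are available. Lean on these libraries where they do the work, as an engineer would, in place of code of your own. Each camera call takes 0.05 s, during which the arm holds its last target.

TASK

The selector lever on top of the grey parts cabinet is parked in the unmarked slot of its H-shaped gate. With the fingertips, push the lever out of that slot, along the gate and fully home into the slot that has the upright round post beside it, without putting it into any other slot on the way. Only push the lever, do not grip it or force it, and leave the loose things around it where they are.

Things in the scene. Friction and masses are not known exactly. Their poses are not given: they have to be found in the camera images.
- cabinet: Grey steel drawer cabinet, fixed, 260 (x, depth) x 300 (y, width) x 120 mm high, on a plywood board 30 mm above the bench. Origin: centre of its underside; x points to its back (away from the robot at yaw 0), y to its left, z up. Drawer fronts, handles and a small cam-lock door on its -x face; they do not open.
- gate (a point): Centre of the H-gate, on top of its 100 x 100 x 6 mm aluminium plate, 126 mm above the cabinet's origin; axes as the cabinet's. Four slots run along x, two to the back and two to the front, in a left and a right column, joined by one cross channel along y. The lever changes column only with fore_aft within about 0.03 of 0, and leaves the channel only with side within about 0.02 of +-0.25.
- pivot (a point): Pivot of the selector lever, inside the cabinet, 80 mm straight below the gate point (46 mm above the cabinet's origin). Not reachable; for reckoning only.
- ball (a point): Centre of the black 32 mm ball on top of the lever (10 mm steel rod): push here. A push of 1.5 to 3 N moves it; no spring, it stays where left. From the lever's pivot, in the cabinet's axes: x = 0.155 cos(side) sin(fore_aft), y = 0.155 sin(side), z = 0.155 cos(side) cos(fore_aft) m; so 75 mm above the plate upright, 66 mm in a slot's end, 37 mm fore or aft and 38 mm aside of the gate's centre.
- fore_aft (a joint): Lean of the lever along the cabinet's x, rad: 0 upright (cross channel), +0.25 home at the end of a back slot (away from the robot), -0.25 home in a front slot; hard stops there. It starts in the front slot of the right column, home or up to 0.09 rad short of it.
- side (a joint): Lean of the lever along the cabinet's y, rad: +0.25 left column, -0.25 right column; hard stops there. It starts at -0.25.
- post: Marks the slot wanted: upright solid aluminium post, 18 mm diameter, 30 mm tall, fixed on the cabinet's top, origin at its foot. It stands straight out to the side of the end of its slot: at x = +37 or -37 mm, y = +75 or -75 mm in the cabinet's frame. It may be at any slot but the start one: back left, back right or front left.
- washer: Marks another slot, not wanted: flat aluminium washer, 36 mm outside, 18 mm hole, 4 mm thick, fixed on the cabinet's top in the same way; origin at the centre of its underside.
- bar: Marks another slot, not wanted: flat aluminium bar, 40 mm along the cabinet's x, 13 mm wide, 6 mm thick, fixed on the cabinet's top in the same way; origin at the centre of its underside.
- toggle_a: Loose chrome mini toggle switch, 13 x 24 mm body, 33 mm tall, standing on the cabinet's top near its front edge; origin at its underside. Leave alone.
- toggle_b: A second such toggle switch, near the cabinet top's back edge. Leave alone.
- lid: Loose cobalt blue enclosure lid, 119 x 94 x 12 mm, lying on the bench to the left; origin at the centre of its underside. Leave alone.
- bin: Loose tan plastic parts bin, 160 x 110 x 75 mm, on the bench to the right; origin at the centre of its underside. Leave alone.
- driver: Loose steel socket driver with a black handle, 215 mm long, 28 mm thick, lying on the bench to the left, beyond the lid; origin under its middle. Leave alone.
- carton: Loose small cardboard box, 110 x 80 x 60 mm, on the bench to the right, beyond the bin; origin at the centre of its underside. Leave alone.

How it is judged:
At the end, for the whole second after the job is handed in: The lever is at rest in the slot with the post beside it, leaning at least 0.2 rad of its 0.25 rad both to that side and along that slot (ball within about 8 mm of the end of its travel, and within 50 mm of the post horizontally), and nothing touches it ((value of joint fore_aft above 0.2 rad or value of joint fore_aft below -0.2 rad) and (value of joint side above 0.2 rad or value of joint side below -0.2 rad) and horizontal distance between ball and post below 0.05 m and velocity of joint fore_aft between -0.05 and 0.05 rad/s and velocity of joint side between -0.05 and 0.05 rad/s).
It fails at once if the lever is put home (0.2 rad or more) in the slot marked by the washer or the bar ((value of joint fore_aft above 0.2 rad or value of joint fore_aft below -0.2 rad) and (value of joint side above 0.2 rad or value of joint side below -0.2 rad) and (horizontal distance between ball and washer below 0.05 m or horizontal distance between ball and bar below 0.05 m)).
It fails at once if the lever is gripped or forced: more than 40 N between the fingers and the lever (contact force between the fingers and side above 40 N).
It fails at once if a loose bystander is moved by more than 20 mm (distance of any of toggle_a, toggle_b, lid, bin, driver, carton from where it was at the start of the episode above 0.02 m).
It also fails if it takes over 58 s, if anything falls off the work surface, if the arm or the gripper's body presses on something with over 40 N, if the wrist force passes 120 N, or if a joint passes its speed limit or range.

## Working session

There is one attempt and no reset: what is moved stays moved. The work goes in short steps, Python scripts to look and compute and a shell command to move; the robot and the scene stay as the last step left them, time stands still between calls to the robot, and variables do not carry over. Pictures are saved under pics/ and viewed, and the job is handed in when it is done.

```bash
mkdir -p pics; ls; python3 - <<'E'
from cell import *
import cv2
s=sense();print(s)
for n in("scene","top"):
    c=read_camera(n);cv2.imwrite(f"pics/{n}0.png",c["pixels"][:,:,::-1]);print(n,c["fovy"],c["cx"],c["cy"],c["xyz"],c["rotation"])
E
```

```text
pics
{'t': 0.0, 'joint_positions': array([-1.21000592e+00,  2.38809345e-01, -1.42642087e-02,  1.31921412e+00,
        2.61326491e-05,  1.57081344e+00]), 'qvel': array([ 0.00012814,  0.00024007,  0.00087483, -0.00064121,  0.00058687,
        0.00074128]), 'tau': array([ 2.93981393e-04, -5.38780439e+01,  3.46441090e+01,  1.82386284e-02,
        4.38491440e-05, -1.62663747e-05]), 'position': array([ 0.18518925, -0.49079771,  0.23065878]), 'eef_rot': array([-3.14010131e+00, -2.61070976e-05,  3.60773253e-01]), 'force': array([-0.10135322,  0.00125712,  0.62599829]), 'moment': array([ 0.00879458,  0.05330988, -0.00350496]), 'width': 1.0002080019945812}
scene 55.53499533230354 315.0211978792597 202.2601595367235 [ 1.0039513  -0.41516364  0.95885785] [-2.46676469 -0.01475113  0.90014766]
top 52.01961035765258 317.72730293889265 200.2537836330675 [0.40103595 0.02147818 1.26142994] [-3.04012029 -0.00434437 -1.59179382]
```

View pics/scene0.png

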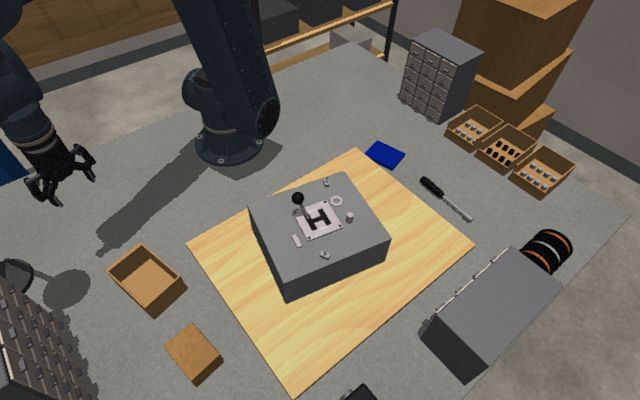

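View pics/top0.png

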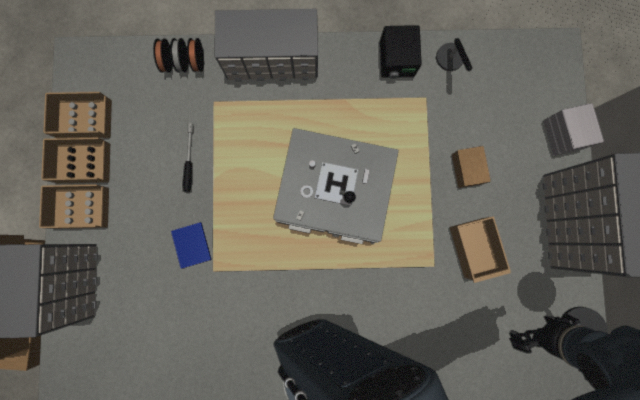

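The top view shows the lever's ball at about (348,198), front right. The post is at (312,164), back left, the washer at (307,191), front left, and the bar at (366,176), back right. Next I measure the cabinet's pose.

```bash
cat > h.py <<'E'
from cell import *
import numpy as np, cv2
from scipy.spatial.transform import Rotation as R
def cloud(c):
    f=200/np.tan(np.radians(c["fovy"])/2)
    v,u=np.mgrid[:400,:640]; z=c["range_z"]
    p=np.stack([(u-c["cx"])/f*z,(v-c["cy"])/f*z,z],-1)
    rot=np.array(c["rotation"]); M=R.from_euler('xyz',rot).as_matrix() if rot.size==3 else rot
    return p@M.T+np.array(c["xyz"])
E
python3 - <<'E'
from h import *
for n in("top","scene"):
    c=read_camera(n);P=cloud(c);ok=c["range_z"]>0
    reg=(P[...,0]>.2)&(P[...,0]<.75)&(P[...,1]>-.25)&(P[...,1]<.3)&ok
    m=reg&(abs(P[...,2]-.15)<.01)
    print(n,np.median(P[m][:,2]),m.sum())
    r=cv2.minAreaRect(P[m][:,:2].astype(np.float32));print("top",r,cv2.boxPoints(r).tolist())
    # plate
    g=c["pixels"].astype(int).min(-1); mp=m&(g>150)
    k=cv2.morphologyEx(mp.astype(np.uint8),cv2.MORPH_OPEN,np.ones((3,3)))
    cs,_=cv2.findContours(k,0,2)
    for q in cs:
        if cv2.contourArea(q)>20:
            mm=np.zeros((400,640),np.uint8);cv2.drawContours(mm,[q],-1,1,-1);pp=P[(mm>0)&m]
            print("bright",cv2.contourArea(q),pp.mean(0),cv2.minAreaRect(pp[:,:2].astype(np.float32)))
    mb=reg&(P[...,2]>.2)
    # robot arm excluded by region
    q=P[mb];print("ball pts",len(q),q.mean(0),q.min(0),q.max(0))
    mt=reg&(P[...,2]>.163)&(P[...,2]<.195)
    nl,lab,st,ce=cv2.connectedComponentsWithStats(mt.astype(np.uint8))
    for i in range(1,nl):
        if st[i,4]>4: print("tall",st[i,4],ce[i],P[lab==i].mean(0),P[lab==i].max(0))
    if n=="top":
        s=c["pixels"][110:260,260:415,::-1]
    else: s=c["pixels"][160:310,235:400,::-1]
    cv2.imwrite(f"pics/{n}1.png",cv2.resize(s,None,fx=4.5,fy=4 if 0 else 4.0,interpolation=cv2.INTER_CUBIC))
E
```

```text
top 0.15054982552612972 10091
top ((0.5567677021026611, -0.035760298371315), (0.30055856704711914, 0.2645203471183777), 76.95391082763672) [[0.39399805665016174, -0.1523049771785736], [0.6516908407211304, -0.21201640367507935], [0.7195373773574829, 0.0807843804359436], [0.4618445634841919, 0.14049580693244934]]
bright 57.0 [ 0.5588286  -0.07656061  0.15617507] ((0.5576552748680115, -0.07667429745197296), (0.020231638103723526, 0.034935906529426575), 71.46805572509766)
bright 23.0 [ 0.57714309 -0.11746441  0.15556226] ((0.5775172114372253, -0.11751165986061096), (0.008872952312231064, 0.027663355693221092), 87.50659942626953)
bright 471.0 [ 0.56516318 -0.02413413  0.1561747 ] ((0.5597917437553406, -0.03683534637093544), (0.09838411211967468, 0.10055335611104965), 76.99984741210938)
ball pts 6541 [ 0.22946194 -0.04790779  0.648115  ] [ 0.20000358 -0.12855633  0.2002144 ] [0.52917112 0.02545286 0.80732029]
tall 16 [354.9375 147.5625] [ 0.65369246 -0.08956967  0.16972657] [ 0.65937673 -0.08449516  0.1824289 ]
tall 39 [311.66666667 163.58974359] [0.61007413 0.02861638 0.17941729] [0.61985
[... 1026 characters left out ...]
, 0.1062723696231842), 77.11104583740234)
ball pts 3670 [ 0.22492047 -0.03806138  0.46480975] [ 0.20000516 -0.10116278  0.2011993 ] [0.52780247 0.01998443 0.60789933]
tall 16 [255.5625 132.875 ] [0.20122268 0.00458183 0.18324697] [0.20307162 0.01300579 0.19492934]
tall 17 [326.64705882 179.76470588] [0.47378255 0.06170786 0.17045008] [0.47851606 0.06787926 0.18311078]
tall 37 [304.45945946 210.89189189] [ 0.5282716  -0.05787883  0.17959513] [ 0.53411292 -0.051265    0.19344588]
tall 54 [349.94444444 216.2037037 ] [0.61140797 0.02544276 0.17638805] [0.6186473  0.03477676 0.18304156]
tall 15 [325.26666667 253.        ] [ 0.65399318 -0.09121488  0.16968652] [ 0.65670656 -0.08353755  0.18252667]
```

View pics/top1.png

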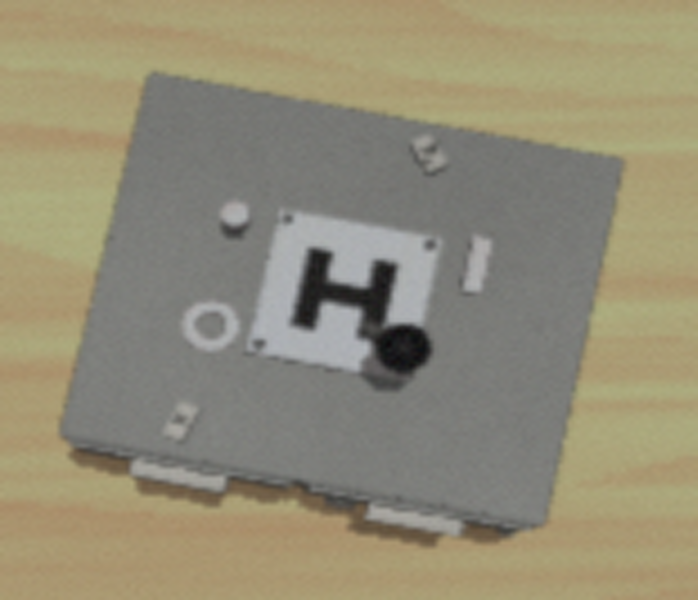

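View pics/scene1.png

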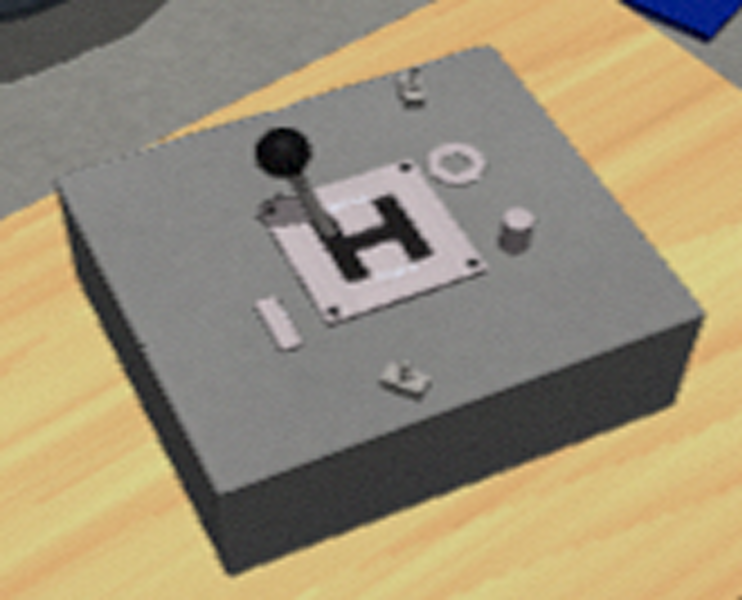

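The enlarged views agree: the post is beside the back-left slot. The lever path is therefore +x to the channel, +y across it, then +x home. Now I locate the ball and work out waypoints.

```bash
cat >> h.py <<'E'
C=np.array([.5575,-.0365]); Y=np.radians(-13.0)
ex=np.array([np.cos(Y),np.sin(Y)]); ey=np.array([-np.sin(Y),np.cos(Y)])
def rayball(n):
    c=read_camera(n);P=cloud(c)
    m=(c["range_z"]>0)&(P[...,0]>.4)&(P[...,0]<.7)&(abs(P[...,1]+.03)<.12)&(P[...,2]>.205)&(P[...,2]<.26)&(c["pixels"].max(-1)<70)
    q=P[m]
    # sphere fit, known radius
    from scipy.optimize import least_squares
    x0=q.mean(0)-[0,0,.008]
    r=least_squares(lambda x:np.linalg.norm(q-x,axis=1)-.016,x0,loss='soft_l1',f_scale=.002)
    b=r.x; d=b[:2]-C
    return len(q),b,(d@ex*1000,d@ey*1000)
def ball():
    for n in("top","scene"):
        k,b,l=rayball(n); 
        s=np.arcsin(np.clip(l[1]/155,-1,1)); print(n,k,b.round(4),"cab mm",np.round(l,1),"fa %.3f side %.3f"%(np.arcsin(l[0]/155/np.cos(s)),s))
def rel(x,y,z):
    "cabinet mm offset from gate centre + world z -> shares from current TCP"
    s=sense();p=s["position"];w=C+x/1000*ex+y/1000*ey
    return np.round((np.r_[w,z]-p)/.4,4)
def tcp():
    s=sense();d=s["position"][:2]-C
    print("t %.2f"%s["t"],"tcp cab mm",(d@ex*1000).round(1),(d@ey*1000).round(1),"z",s["position"][2].round(4),"rpy",s["eef_rot"].round(3),"F",s["force"].round(1),"w",round(s["width"],2))
E
python3 - <<'E'
from h import *
ball();tcp();s=sense()
print(rel(-90,-38,.30),rel(-90,-38,.222)-rel(-90,-38,.30), "turn",(Y-s["eef_rot"][2])/(np.pi/2), "100mm ex",ex*.25,"ey",ey*.25)
E
```

```text
top 117 [ 0.5143 -0.065   0.2221] cab mm [-35.7 -37.5] fa -0.240 side -0.244
scene 119 [ 0.5118 -0.0658  0.2222] cab mm [-37.9 -38.8] fa -0.256 side -0.253
t 0.30 tcp cab mm -260.4 -526.6 z 0.2311 rpy [-3.141  0.     0.361] F [ 0.2 -0.5  0. ] w 1.0
[0.6899 1.0945 0.1723] [ 0.     0.    -0.195] turn -0.3741320523655576 100mm ex [ 0.24359252 -0.05623776] ey [0.05623776 0.24359252]
```

```bash
python3 -m jog '0 0 0.1 0 0 -0.08 1; 0 0 0.2 0 0 -0.16 1; 0.07 0.07 0.25 0 0 -0.24 1; 0.14 0.14 0.25 0 0 -0.32 1; 0.2 0.21 0.25 0 0 -0.374 1; 0.26 0.28 0.25 0 0 -0.374 1; 0.32 0.35 0.25 0 0 -0.374 1; 0.38 0.42 0.25 0 0 -0.374 1; 0.44 0.5 0.25 0 0 -0.374 1; 0.5 0.57 0.25 0 0 -0.374 1; 0.5 0.6 0.25 0 0 -0.374 1; 0.5 0.6 0.25 0 0 -0.374 1' 20
python3 - <<'E'
from h import *
tcp();print(rel(-90,-38,.30))
E
```

```text
t: 1.3
position: [0.386, -0.2487, 0.3313]
eef_rot: [-3.141, 0.0, -0.223]
force: [-0.8, -0.4, 0.1]
width: -0.004
t 1.30 tcp cab mm -119.4 -245.4 z 0.3313 rpy [-3.141  0.    -0.223] F [-0.8 -0.4  0.1] w -0.0
[ 0.1882  0.4887 -0.0783]
```

```bash
python3 -m jog '0.04 0.09 0 0 0 0 1; 0.08 0.18 0 0 0 0 1; 0.11 0.27 -0.02 0 0 0 1; 0.14 0.36 -0.05 0 0 0 1; 0.17 0.44 -0.08 0 0 0 1; 0.188 0.489 -0.08 0 0 0 1; 0.188 0.489 -0.08 0 0 0 1; 0.188 0.489 -0.08 0 0 0 1; 0.188 0.489 -0.08 0 0 0 1'
python3 - <<'E'
from h import *
tcp();print(rel(-90,-38,.22));ball()
c=read_camera("wrist");cv2.imwrite("pics/w1.png",c["pixels"][:,:,::-1])
E
```

```text
t: 2.05
position: [0.4553, -0.0834, 0.3]
eef_rot: [-3.12, -0.0, -0.194]
force: [0.2, 0.1, -0.2]
width: -0.001
t 2.05 tcp cab mm -89.0 -68.7 z 0.3 rpy [-3.12  -0.    -0.194] F [ 0.2  0.1 -0.2] w -0.0
[ 0.015   0.0754 -0.2   ]
top 109 [ 0.5141 -0.0652  0.2219] cab mm [-35.9 -37.7] fa -0.241 side -0.246
scene 120 [ 0.512  -0.0654  0.2225] cab mm [-37.8 -38.4] fa -0.255 side -0.250
```

View pics/w1.png

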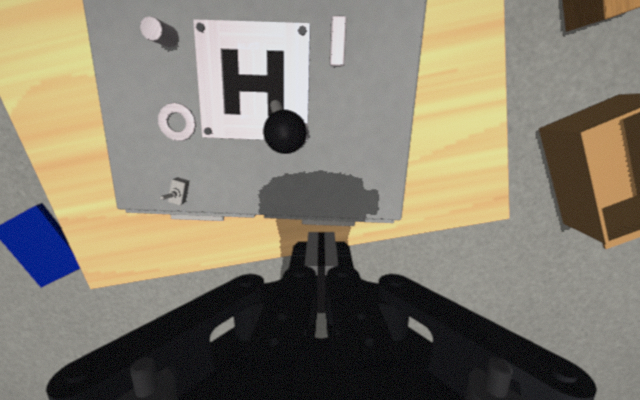

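The wrist view shows the ball at (285,132), the H-gate upright in the picture, the post at (152,28) and the fingers shut at (320,245). The arm hadn't settled, so I let it hold.

```bash
python3 -m jog '0 0 0 0 0 0 1; 0 0 0 0 0 0 1; 0 0 0 0 0 0 1'
python3 - <<'E'
from h import *
tcp();print(rel(-90,-38,.22), sense()["qvel"].round(3))
E
```

```text
t: 2.45
position: [0.4553, -0.0822, 0.2994]
eef_rot: [-3.12, 0.0, -0.192]
force: [-0.6, 0.0, -0.0]
width: 0.001
t 2.45 tcp cab mm -89.3 -67.6 z 0.2994 rpy [-3.12   0.    -0.192] F [-0.6  0.  -0. ] w 0.0
[ 0.0149  0.0724 -0.1985] [ 0.005  0.002  0.    -0.001  0.     0.   ]
```

```bash
python3 -m jog '0.008 0.04 0 -0.0135 0 -0.022 1; 0.015 0.072 -0.05 -0.0135 0 -0.022 1; 0.015 0.072 -0.12 -0.0135 0 -0.022 1; 0.015 0.072 -0.19 -0.0135 0 -0.022 1; 0.015 0.072 -0.218 -0.0135 0 -0.022 1; 0.015 0.072 -0.218 -0.0135 0 -0.022 1; 0.015 0.072 -0.218 -0.0135 0 -0.022 1; 0.015 0.072 -0.218 -0.0135 0 -0.022 1'
python3 - <<'E'
from h import *
tcp();print("to contact -70",rel(-70,-38,.212),"to -27",rel(-27,-38,.212))
c=read_camera("wrist");cv2.imwrite("pics/w2.png",c["pixels"][:,:,::-1])
E
```

```text
t: 3.12
position: [0.4566, -0.0808, 0.2132]
eef_rot: [-3.118, -0.005, -0.19]
force: [-0.5, -0.6, 0.7]
width: -0.0
t 3.12 tcp cab mm -88.3 -65.9 z 0.2132 rpy [-3.118 -0.005 -0.19 ] F [-0.5 -0.6  0.7] w -0.0
to contact -70 [ 0.0603  0.0576 -0.0029] to -27 [ 0.165   0.0334 -0.0029]
```

View pics/w2.png

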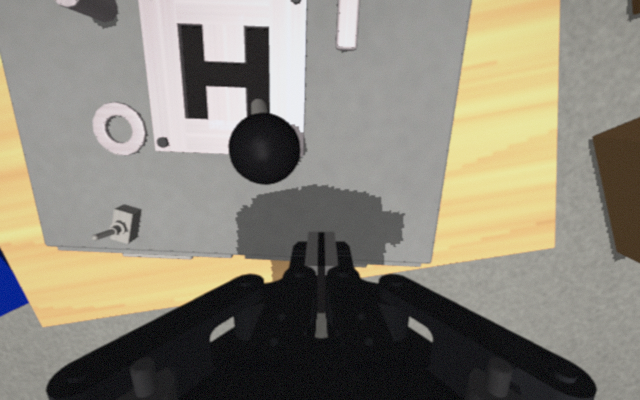

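```bash
python3 - <<'E'
from h import *
s=sense()
for k in("joint_positions","tau","qvel","force","moment"):print(k,s[k].round(3))
c=read_camera("scene");cv2.imwrite("pics/s2.png",c["pixels"][:,:,::-1])
c=read_camera("top");cv2.imwrite("pics/t2.png",c["pixels"][:,:,::-1])
E
```

```text
joint_positions [-0.191  0.137 -0.19   1.239  0.024  3.141]
tau [-1.0000e-02 -4.4651e+01  3.3632e+01 -3.6000e-02  9.1000e-02 -0.0000e+00]
qvel [-0.    -0.002 -0.    -0.003  0.001  0.001]
force [0.008 0.269 0.036]
moment [ 0.01  -0.051  0.001]
```

View pics/s2.png

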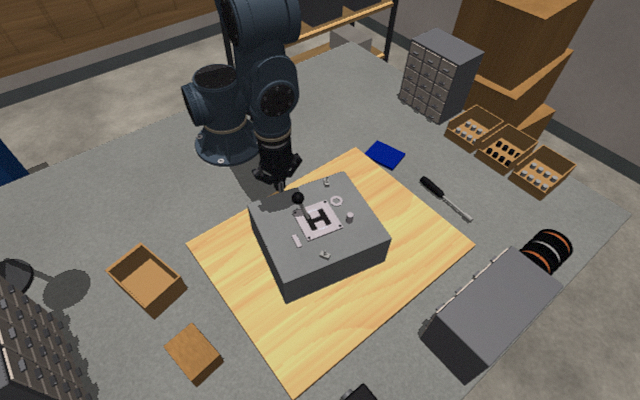

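The scene view shows the gripper in front of the ball, which is at (298,198), with nothing disturbed. Joint 6 is at its 3.14 limit, and that blocked the yaw. I'll use the square-equivalent yaw, +90°, instead.

```bash
python3 -m jog '0 0 0.05 0 0 0.078 1; 0 0 0.05 0 0 0.156 1; 0 0 0.05 0 0 0.234 1; 0 0 0.05 0 0 0.312 1; 0 0 0.05 0 0 0.39 1; 0 0 0.05 0 0 0.468 1; 0 0 0.05 0 0 0.546 1; 0 0 0.05 0 0 0.624 1; 0 0 0.05 0 0 0.702 1; 0 0 0.05 0 0 0.78 1; 0 0 0.05 0 0 0.858 1; 0 0 0.05 0 0 0.936 1'
python3 - <<'E'
from h import *
tcp();s=sense();print("j",s["joint_positions"].round(3),rel(-90,-38,.212))
Rc=R.from_euler('xyz',s["eef_rot"]);Rt=R.from_euler('xyz',[np.pi,0,Y+np.pi/2]);print("turn",((Rt*Rc.inv()).as_rotvec()/(np.pi/2)).round(4))
E
```

```text
t: 4.27
position: [0.4565, -0.0807, 0.2328]
eef_rot: [-3.119, -0.004, 1.287]
force: [-0.4, 0.6, 0.0]
width: 0.002
t 4.27 tcp cab mm -88.5 -65.8 z 0.2328 rpy [-3.119 -0.004  1.287] F [-0.4  0.6  0. ] w 0.0
j [-0.179  0.149 -0.124  1.32   0.006  1.676] [ 0.012   0.0686 -0.052 ]
turn [-0.0059 -0.0133  0.0365]
```

```bash
python3 -m jog '0.006 0.034 0 -0.003 -0.006 0.02 1; 0.012 0.0686 0 -0.006 -0.013 0.0365 1; 0.012 0.0686 -0.052 -0.006 -0.013 0.0365 1; 0.012 0.0686 -0.052 -0.006 -0.013 0.0365 1; 0.012 0.0686 -0.052 -0.006 -0.013 0.0365 1; 0.012 0.0686 -0.052 -0.006 -0.013 0.0365 1'
python3 - <<'E'
from h import *
tcp();print(rel(-65,-38,.212),rel(-35,-38,.212))
c=read_camera("wrist");cv2.imwrite("pics/w3.png",c["pixels"][:,:,::-1])
E
```

```text
t: 4.77
position: [0.4611, -0.0534, 0.2121]
eef_rot: [-3.14, 0.0, 1.338]
force: [0.1, 0.6, -0.8]
width: 0.0
t 4.77 tcp cab mm -90.1 -38.1 z 0.2121 rpy [-3.14   0.     1.338] F [ 0.1  0.6 -0.8] w 0.0
[ 0.0613 -0.0138 -0.0003] [ 0.1344 -0.0307 -0.0003]
```

View pics/w3.png

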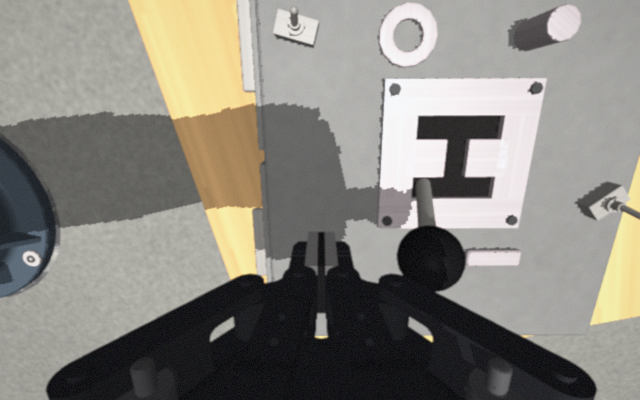

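The wrist view shows the ball at (430,258) to the right of the fingers (320,250), which is +x of the cabinet, and a clear path. I approach to contact.

```bash
python3 -m jog '0.02 -0.0046 0 0 0 0 1; 0.04 -0.0092 0 0 0 0 1; 0.06 -0.0138 0 0 0 0 1; 0.085 -0.0195 0 0 0 0 1; 0.085 -0.0195 0 0 0 0 1; 0.085 -0.0195 0 0 0 0 1'
python3 - <<'E'
from h import *
tcp();ball()
E
```

```text
t: 5.32
position: [0.4956, -0.0612, 0.2109]
eef_rot: [-3.14, 0.0, 1.338]
force: [-1.0, -0.8, 0.6]
width: -0.001
t 5.32 tcp cab mm -54.8 -38.0 z 0.2109 rpy [-3.14   0.     1.338] F [-1.  -0.8  0.6] w -0.0h.py:18: RuntimeWarning: Mean of empty slice.
  x0=q.mean(0)-[0,0,.008]
  ret = um.true_divide(
Traceback (most recent call last):
  File "h.py", line 24, in ball
    k,b,l=rayball(n);
          ~~~~~~~^^^
  File "h.py", line 19, in rayball
    r=least_squares(lambda x:np.linalg.norm(q-x,axis=1)-.016,x0,loss='soft_l1',f_scale=.002)
ValueError: Initial guess is outside of provided bounds
```

```bash
cat >> h.py <<'E'
from scipy.optimize import least_squares
def cabpts(n):
    s=sense();c=read_camera(n)
    if n=="wrist":
        M=np.array(c["mount"]);Rt=R.from_euler('xyz',s["eef_rot"]).as_matrix()
        c["rotation"]=Rt@M[:3,:3];c["xyz"]=s["position"]+Rt@M[:3,3]
    P=cloud(c);d=P[...,:2]-C
    Q=np.stack([d@ex*1000,d@ey*1000,P[...,2]*1000],-1)
    t=s["position"][:2]-C
    return c,Q,np.array([t@ex,t@ey])*1000
def ball2(guess):
    for n in("wrist","scene"):
        c,Q,t=cabpts(n)
        g=np.array(guess,float)
        m=(c["range_z"]>0)&(c["pixels"].max(-1)<80)&(np.linalg.norm(Q-g,axis=-1)<28)&(Q[...,2]>207)
        m&=~((abs(Q[...,0]-t[0])<15)&(abs(Q[...,1]-t[1])<15))
        q=Q[m]
        if len(q)<20: print(n,"few",len(q));continue
        for _ in range(3):
            r=least_squares(lambda x:np.linalg.norm(q-x,axis=1)-16,g,loss='soft_l1',f_scale=1.5);g=r.x
        s=np.arcsin(np.clip(g[1]/155,-1,1));print(n,len(q),"ball cab mm",g.round(1),"fa %.3f side %.3f"%(np.arcsin(g[0]/155/np.cos(s)),s),"rms",np.median(abs(r.fun)).round(2))
E
python3 - <<'E'
from h import *
ball2([-35,-38,223])
c,Q,t=cabpts("wrist");cv2.imwrite("pics/w4.png",c["pixels"][:,:,::-1])
E
```

```text
wrist 2699 ball cab mm [-24.1 -39.5 225.1] fa -0.162 side -0.257 rms 0.29
scene 134 ball cab mm [-24.8 -38.6 224.9] fa -0.166 side -0.251 rms 0.72
```

View pics/w4.png

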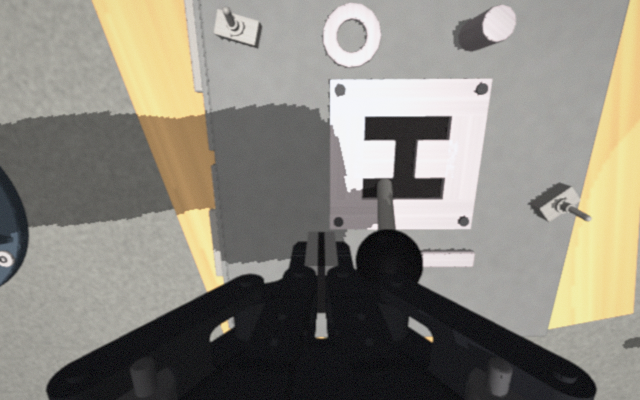

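The ball at (390,262) touches the finger's right side and has moved to x = -24.5 mm. The offset from TCP to ball is about 30 mm. Pushing on in a small step.

```bash
python3 -m jog '0.015 -0.0035 0 0 0 0 1; 0.03 -0.007 0 0 0 0 1; 0.0536 -0.0124 0 0 0 0 1; 0.0536 -0.0124 0 0 0 0 1; 0.0536 -0.0124 0 0 0 0 1; 0.0536 -0.0124 0 0 0 0 1'
python3 - <<'E'
from h import *
tcp();ball2([-4,-38,230])
E
```

```text
t: 6.02
position: [0.5165, -0.066, 0.211]
eef_rot: [-3.14, 0.0, 1.338]
force: [0.7, 0.2, -0.1]
width: -0.0
t 6.02 tcp cab mm -33.3 -38.0 z 0.211 rpy [-3.14   0.     1.338] F [ 0.7  0.2 -0.1] w -0.0
wrist 2670 ball cab mm [ -2.5 -39.5 226.9] fa -0.017 side -0.258 rms 0.3
scene 130 ball cab mm [ -3.5 -38.9 226.6] fa -0.023 side -0.253 rms 0.7
```

```bash
python3 -m jog '0.0063 -0.0014 0 0 0 0 1; 0.0063 -0.0014 0 0 0 0 1; 0.0063 -0.0014 0 0 0 0 1; -0.02 0.005 0 0 0 0 1; -0.045 0.01 0 0 0 0 1; -0.045 0.01 0 0 0 0 1'
python3 - <<'E'
from h import *
tcp();ball2([-1,-38,230]);print(rel(-53,-88,.214),rel(0,-88,.214))
E
```

```text
t: 6.62
position: [0.4959, -0.0615, 0.2114]
eef_rot: [-3.139, 0.0, 1.338]
force: [1.0, 0.9, 0.8]
width: -0.003
t 6.62 tcp cab mm -54.4 -38.2 z 0.2114 rpy [-3.139  0.     1.338] F [1.  0.9 0.8] w -0.0
wrist 3446 ball cab mm [ -2.  -39.4 226.9] fa -0.014 side -0.257 rms 0.3
scene 128 ball cab mm [ -2.8 -38.5 226.7] fa -0.019 side -0.251 rms 0.7
[-0.0292 -0.1213  0.0058] [ 0.0999 -0.1511  0.0058]
```

```bash
python3 -m jog '-0.015 -0.06 0.003 0 0 0 1; -0.029 -0.121 0.006 0 0 0 1; 0.03 -0.135 0.006 0 0 0 1; 0.1 -0.151 0.006 0 0 0 1; 0.1 -0.151 0.006 0 0 0 1; 0.1 -0.151 0.006 0 0 0 1; 0.1 -0.151 0.006 0 0 0 1'
python3 - <<'E'
from h import *
tcp();ball2([-1,-38,230])
c,Q,t=cabpts("wrist");cv2.imwrite("pics/w5.png",c["pixels"][:,:,::-1])
px=c["pixels"].min(-1)
# plate: bright pts at height
m=(abs(Q[...,2]-156)<5)&(px>150)&(abs(Q[...,0])<65)&(abs(Q[...,1])<65)
k=cv2.morphologyEx(m.astype(np.uint8),cv2.MORPH_OPEN,np.ones((3,3)))>0
print(cv2.minAreaRect(Q[k][:,:2].astype(np.float32)),np.median(Q[k][:,2]))
for i in range(2): print(np.percentile(Q[k][:,i],[0.5,99.5]).round(1))
E
```

```text
t: 7.3
position: [0.5379, -0.1222, 0.2133]
eef_rot: [-3.139, 0.0, 1.338]
force: [0.1, -0.4, 0.0]
width: -0.001
t 7.30 tcp cab mm 0.2 -87.9 z 0.2133 rpy [-3.139  0.     1.338] F [ 0.1 -0.4  0. ] w -0.0
wrist 4185 ball cab mm [ -2.1 -39.4 226.9] fa -0.014 side -0.257 rms 0.27
scene 120 ball cab mm [ -3.2 -38.6 226.8] fa -0.021 side -0.252 rms 0.62
((-6.314266204833984, -3.7941665649414062), (95.2080078125, 116.35527801513672), 88.96707153320312) 156.8057920984376
[-50.4  49.1]
[-49.9  42.8]
```

View pics/w5.png

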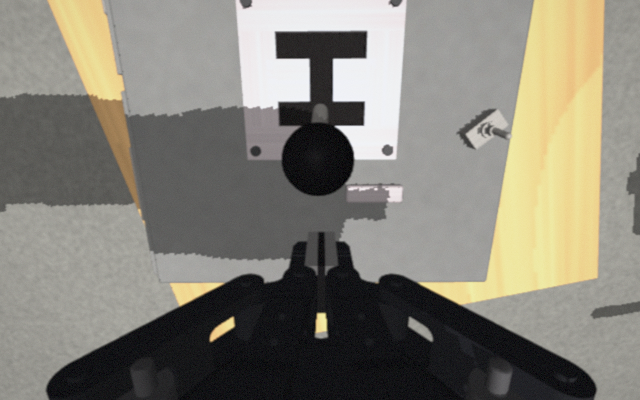

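The wrist view shows the ball at (318,158) and the rod's foot at (320,112), in line with the cross channel (columns 308 to 333). The fingers at (320,250) are straight behind it on the -y side. Next I push +y.

```bash
python3 -m jog '0.006 0.026 0 0 0 0 1; 0.012 0.052 0 0 0 0 1; 0.018 0.078 0 0 0 0 1; 0.022 0.095 0 0 0 0 1; 0.026 0.112 0 0 0 0 1; 0.03 0.13 0 0 0 0 1; 0.034 0.148 0 0 0 0 1; 0.038 0.166 0 0 0 0 1; 0.038 0.166 0 0 0 0 1; 0.038 0.166 0 0 0 0 1'
python3 - <<'E'
from h import *
tcp();ball2([-1,8,231])
E
```

```text
t: 8.28
position: [0.5536, -0.0553, 0.2136]
eef_rot: [-3.14, -0.0, 1.339]
force: [0.4, 0.2, -0.1]
width: 0.0
t 8.28 tcp cab mm 0.4 -19.2 z 0.2136 rpy [-3.14  -0.     1.339] F [ 0.4  0.2 -0.1] w 0.0
wrist 3971 ball cab mm [ -2.1   7.8 231.4] fa -0.014 side 0.050 rms 0.26
scene 22 ball cab mm [ -2.3  10.2 229.3] fa -0.015 side 0.066 rms 1.23
```

```bash
python3 -m jog '0.004 0.018 0 0 0 0 1; 0.008 0.036 0 0 0 0 1; 0.012 0.054 0 0 0 0 1; 0.0165 0.0713 0 0 0 0 1; 0.0165 0.0713 0 0 0 0 1; 0.0165 0.0713 0 0 0 0 1'
python3 - <<'E'
from h import *
tcp();ball2([-1,37,231])
E
```

```text
t: 8.88
position: [0.5603, -0.0266, 0.2136]
eef_rot: [-3.14, -0.0, 1.339]
force: [-1.4, 0.3, 0.3]
width: -0.0
t 8.88 tcp cab mm 0.5 10.2 z 0.2136 rpy [-3.14  -0.     1.339] F [-1.4  0.3  0.3] w -0.0
wrist 3713 ball cab mm [ -2.   37.  226.8] fa -0.013 side 0.241 rms 0.26
scene 21 ball cab mm [ -2.7  37.6 223. ] fa -0.018 side 0.245 rms 0.86
```

```bash
python3 -m jog '0.0005 0.002 0 0 0 0 1; 0.0009 0.004 0 0 0 0 1; 0.0009 0.004 0 0 0 0 1'
python3 - <<'E'
from h import *
tcp();ball2([-1,37,227]);c,Q,t=cabpts("wrist");cv2.imwrite("pics/w6.png",c["pixels"][:,:,::-1])
E
```

```text
t: 9.23
position: [0.5605, -0.0259, 0.2138]
eef_rot: [-3.14, 0.0, 1.338]
force: [1.0, -1.2, -0.6]
width: -0.002
t 9.23 tcp cab mm 0.5 11.0 z 0.2138 rpy [-3.14   0.     1.338] F [ 1.  -1.2 -0.6] w -0.0
wrist 3678 ball cab mm [ -2.   37.  226.8] fa -0.013 side 0.241 rms 0.27
scene few 19
```

View pics/w6.png

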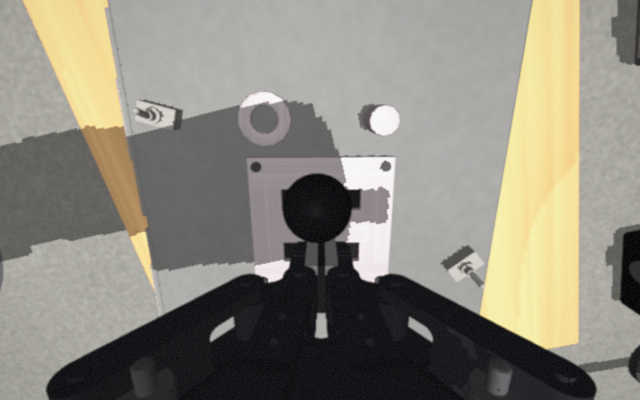

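The ball (318,208) is at the left stop with the post at (383,119), and it didn't move while the tool went 0.8 mm further. I back off and go round to its front side.

```bash
python3 -m jog '-0.005 -0.02 0 0 0 0 1; -0.009 -0.039 0 0 0 0 1; -0.082 -0.022 0 0 0 0 1; -0.155 -0.005 0 0 0 0 1; -0.155 -0.005 0 0 0 0 1; -0.14 0.05 0 0 0 0 1; -0.1315 0.097 0 0 0 0 1; -0.1315 0.097 0 0 0 0 1; -0.1315 0.097 0 0 0 0 1'
python3 - <<'E'
from h import *
tcp();ball2([-1,37,227]);print(rel(-33,37,.2125),rel(-8,37,.2115),rel(5,37,.211))
E
```

```text
t: 10.13
position: [0.508, 0.013, 0.2138]
eef_rot: [-3.14, 0.0, 1.339]
force: [-0.1, -0.2, -0.2]
width: -0.004
t 10.13 tcp cab mm -59.4 37.1 z 0.2138 rpy [-3.14   0.     1.339] F [-0.1 -0.2 -0.2] w -0.0
wrist 3691 ball cab mm [ -1.9  37.  226.8] fa -0.013 side 0.241 rms 0.28
scene 125 ball cab mm [ -2.6  37.7 226.4] fa -0.018 side 0.246 rms 0.62
[ 0.0647 -0.0134 -0.0029] [ 0.1256 -0.0274 -0.0054] [ 0.1572 -0.0347 -0.0067]
```

```bash
python3 -m jog '0.03 -0.006 -0.001 0 0 0 1; 0.06 -0.0125 -0.003 0 0 0 1; 0.075 -0.016 -0.004 0 0 0 1; 0.095 -0.02 -0.005 0 0 0 1; 0.115 -0.025 -0.005 0 0 0 1; 0.135 -0.0295 -0.006 0 0 0 1; 0.155 -0.034 -0.007 0 0 0 1; 0.155 -0.034 -0.007 0 0 0 1; 0.155 -0.034 -0.007 0 0 0 1'
python3 - <<'E'
from h import *
tcp();ball2([34,37,223])
E
```

```text
t: 10.98
position: [0.5703, -0.0007, 0.2106]
eef_rot: [-3.14, 0.0, 1.338]
force: [0.2, -0.4, -0.2]
width: 0.001
t 10.98 tcp cab mm 4.4 37.8 z 0.2106 rpy [-3.14   0.     1.338] F [ 0.2 -0.4 -0.2] w 0.0
wrist 2742 ball cab mm [ 34.6  36.9 222.7] fa 0.232 side 0.241 rms 0.3
scene 132 ball cab mm [ 33.6  37.5 222.2] fa 0.225 side 0.244 rms 0.64
```

Nearly home. One small nudge to the stop, then I withdraw.

```bash
python3 -m jog '0.004 -0.001 0 0 0 0 1; 0.007 -0.0016 0 0 0 0 1; 0.007 -0.0016 0 0 0 0 1; 0.007 -0.0016 0 0 0 0 1' 
python3 - <<'E'
from h import *
tcp();ball2([36,37,223])
E
```

```text
t: 11.42
position: [0.5725, -0.0012, 0.211]
eef_rot: [-3.14, 0.0, 1.338]
force: [-1.0, 0.5, 1.0]
width: 0.002
t 11.42 tcp cab mm 6.7 37.8 z 0.211 rpy [-3.14   0.     1.338] F [-1.   0.5  1. ] w 0.0
wrist 2626 ball cab mm [ 35.3  36.9 222.5] fa 0.237 side 0.241 rms 0.32
scene 131 ball cab mm [ 34.3  37.6 222.1] fa 0.230 side 0.245 rms 0.64
```

The ball moved 0.7 mm while the tool moved 2.3 mm, so it is against the stop. Withdrawing.

```bash
python3 -m jog '-0.02 0.005 0 0 0 0 1; -0.07 0.016 0 0 0 0 1; -0.14 0.032 0.02 0 0 0 1; -0.18 0.04 0.1 0 0 0 1; -0.25 0.04 0.18 0 0 0 1; -0.3 0.04 0.2 0 0 0 1; -0.36 0.04 0.2 0 0 0 1; -0.36 0.04 0.2 0 0 0 1; -0.36 0.04 0.2 0 0 0 1'
python3 - <<'E'
from h import *
tcp();ball();print(sense()["qvel"].round(3))
for n in("top","scene"):cv2.imwrite(f"pics/{n}9.png",read_camera(n)["pixels"][:,:,::-1])
c=read_camera("scene")["pixels"][150:320,225:405,::-1];cv2.imwrite("pics/s9c.png",cv2.resize(c,None,fx=3.4,fy=3.4))
E
```

```text
t: 12.27
position: [0.4278, 0.0148, 0.2916]
eef_rot: [3.141, -0.0, 1.338]
force: [0.8, 0.4, 0.4]
width: 0.0
t 12.27 tcp cab mm -137.9 20.8 z 0.2916 rpy [ 3.141 -0.     1.338] F [0.8 0.4 0.4] w 0.0
top 111 [ 0.6022 -0.0072  0.2223] cab mm [36.9 38.6] fa 0.249 side 0.251
scene 116 [ 0.5998 -0.0076  0.2221] cab mm [34.7 37.6] fa 0.233 side 0.245
[-0.002  0.024  0.008  0.002 -0.     0.   ]
```

View pics/s9c.png

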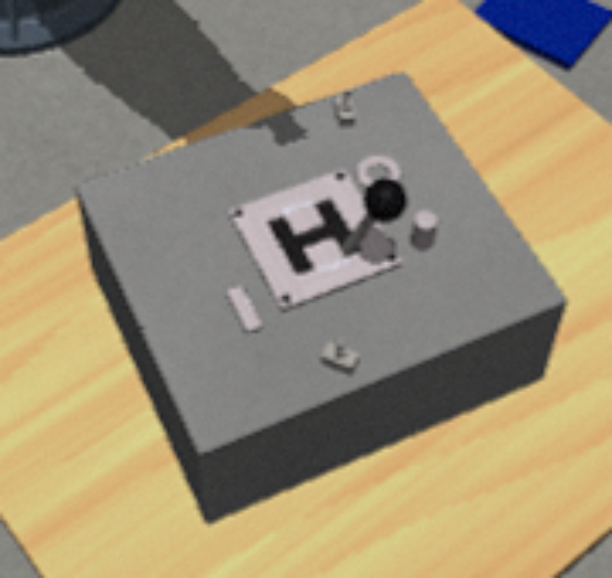

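View pics/top9.png

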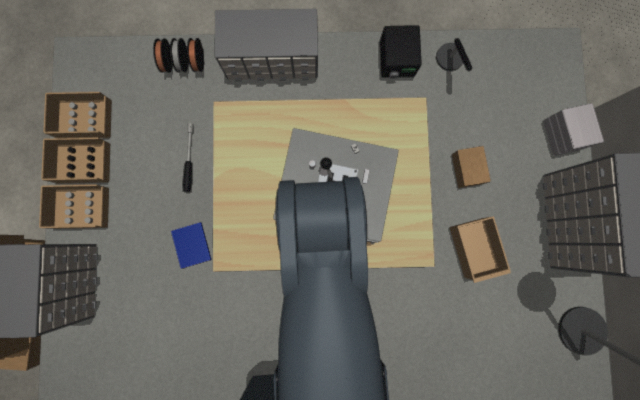

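The lever is home in the back-left slot: the ball is at (326,163) in the top view, beside the post at (312,164). The fingers are clear of it, and the toggles, lid, bin, driver and carton are where they were. Handing in.

```bash
python3 - <<'E'
from cell import *
print(finish_job())
E
```

```text
the job is handed in; nothing more can be done
None
```

The lever is home in the back-left slot, the one with the post beside it, and I handed the job in at about 12.5 s. I pushed it with shut fingertips along +x from the front-right slot to the cross channel, along +y to the left stop, then along +x to the back stop.

**Last checks:**
- **Lever position:** the top camera read fore_aft 0.249 and side 0.251. The scene camera read 0.233 and 0.245. They differ by about 2 mm, which is within calibration, and all four values are above 0.2.
- **Forces:** wrist force readings between moves stayed within the sensor's noise, about 1 to 2 N. I did not record it during the pushes themselves.
- **Loose things:** the arm was well clear of the lever. In the last pictures the lid, bin, driver, carton and both toggles looked unmoved, judged by eye.

**What went wrong:** my first tool yaw ran joint 6 to the end of its range (3.141 against a 3.14 limit). The tool stopped about 30 mm short sideways, still clear of the lever. I turned the tool 90° and carried on.

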